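Clip the condenser joint

TASK

The ground-glass joint on the sloping condenser line has lost its clip. Take the smaller of the two white joint clips and push it on from above, square to the sloping tube, with its jaws in the two grooves either side of the joint's middle collar, until both arms snap past the tube and it sits fully home; feel along the tube for the place where it goes in, without forcing the glass. Leave the larger clip, the glass stopper and the amber bottle where they are, and let go.

Things in the scene. Friction and masses are not known exactly. Their poses are not given: they have to be found in the camera images.
- line_mid (a point): Point on the glass tube's axis, 135 mm above the bench. x runs along the tube, up its 0.38 rad (22 degree) slope; z square to the tube, upward (the clip is pushed along -z); y level, across it. The middle of the joint lies on this x axis, somewhere between 14 mm up the slope and 14 mm down the slope of this point: it is not measured, find it by touch or sight.
- line: The rigid glass line; origin and axes as line_mid. Tube 22 mm thick. The frosted joint on it is 66 mm long: in its middle a collar 29 mm thick, 7 mm long, on each side an 11.5 mm groove down to the tube, then a flange 40 mm thick, 18 mm long. The clip goes in only at the grooves; elsewhere it jams about 29 mm short. A 40 mm thick jacket covers x = 55 to 170 mm, with 9 mm hose stubs out to y = -39 mm.
- rig: The fixed steel stand of the glass line; origin on the bench under line_mid, x level along the line towards its high end. Base plate 260 x 80 x 12 mm. Thin posts carry the tube from below at x = -75 and +95 mm; a receiver bottle 38 mm wide, 44 mm high stands at x = -102 mm.
- clip_bore (a point): The smaller joint clip (white plastic, about 34 g): centre of its bore, which lies on the tube's axis when the clip is fully home. x along the bore, y across it, z up through the tab. It starts upright on the bench, mouth down, this point 12 mm above the bench. Flat crown top (26 mm along x, 40 mm along y) 27 mm above this point. Its two ends along x are alike: it fits either way round.
- clip_tab (a point): The middle of the smaller clip's upright flat tab, 41 mm above clip_bore; same axes. The tab is 10 mm thick (y), 22 mm wide (x), 28 mm high. Fingertips closed on its thickness (along y) can rest on the crown's top, 14 mm below this point, and push there.
- clip: The same clip, origin at clip_bore. Two arms hang from the crown at y = +-18 mm, ending in 3 mm round lips 10 mm out and 9 mm below the origin. Jaws stand at |x| = 6 to 13 mm; the 11.5 mm slot between takes the collar (2.2 mm play each way). Lips meet the tube about 18 mm before home; the push grows to 10 to 25 N, falls once they pass the widest point, and ends on a hard stop.
- clip_arm_l (a joint): How far the arm on the clip's +y side is sprung outward from rest, rad: 0 at rest, up to about 0.13 (stop at 0.17) while passing the tube, about 0.02 when home on the tube.
- clip_arm_r (a joint): The same for the arm on the -y side.
- big_clip_bore (a point): The larger joint clip, same shape 1.4 times as large (bench to tab top 94 mm), standing upright on its lips 17 mm below this point; bore centre. It is too big for this glass line and is left alone. The two clips may have swapped places.
- stopper: Loose glass stopper standing on its head, 26 mm in diameter, 34 mm high, origin at its underside. Leave it.
- amber: Loose amber glass reagent bottle, 72 mm in diameter, 130 mm high, origin at its underside. Leave it.
Not all that is in view belongs to the job. What is shaped like the clip but blue or turquoise is not meant.

How it is judged:
By the outcome, as a careful person would: the job done as asked, in the order asked, and still so for the second after the job is handed in, with the robot touching nothing.
It also fails if it takes over 61 s, if anything falls off the work surface, if the arm or the gripper's body presses on something with over 40 N, if the wrist force passes 120 N, or if a joint passes its speed limit or range.

ROBOT

A 6-joint arm with a two-finger parallel gripper is mounted at the origin on the work surface. World frame = base frame: x ahead of the robot, y to its left, z up, the work surface at z = 0. Lengths are in m, angles in rad, forces in N, time in s.
With the tool pointing down it reaches from about 0.275 to 1 m from the base axis. Payload 8.4 kg.
Tool frame: the origin (TCP) lies on the centre line of the jaws, within the pads' length; the fingertips stand 19 mm ahead of it and the grasp point (between the pads) is the TCP (robot.tcp_to_tips is the distance from the TCP to the fingertips, in m); z points along the fingers, y is the direction in which the jaws open and shut (so a half turn about z gives the same grasp; the last joint's range is limited). The gripper opens to 85 mm and grips with 20 to 120 N. Pads are 22 mm wide; open, the fingers measure 114 mm over their backs; the gripper's body (76 mm by 85 mm) begins 54 mm behind the grasp point. The pads swing forward as they close: fully open they stand 13 mm farther back than shut.
Start: joints at [1.277, 0.353, 1.633, -0, 1.155, -0.002], TCP at [0.18, 0.599, 0.25] pointing down, gripper open.
Joint ranges: [-2.63, 2.63], [-0.92, 2.1], [0.06, 2.66], [-1.3, 4.44], [0, 2.69], [-3.02, 3.02]. Speed limits (rad/s): [2.22, 2.22, 2.79, 3.14, 3.14, 3.14].

INTERFACE

Orientations are given as a unit quaternion [x, y, z, w].
In Python, from rig import robot gives the robot as it stands. The module is installed in compiled form; this text tells all that it offers.
- The arm moves only by the tool jog_arm, never from a script. Its argument "targets" is a list that holds one entry, the list of rows, each a list of 7 numbers: the shift along the tool's x, y, z scaled (see below), then the turn, a rotation vector about the tool's x, y, z scaled (see below), then the finger opening in mm, from 0 to 85.4. A call has exactly 5 rows; each row is the pose to reach, as a shift and turn from the pose measured when the call began, along the tool's axes at that moment; what a row does not reach only later rows make up. The controller multiplies each number of a shift by 0.3 m and each number of a turn by 1.5 rad. A row lasts 1/8 s, in which the tool goes at most 62.5 mm and 10.7 degrees, less where a joint would pass 70% of its speed; a pose out of reach is approached as far as the arm can. A call with a number of a shift or a turn outside -1 to 1 is refused whole. A call with a gripper value outside its range is refused whole. The fingers move at their own pace and stop on an object; "force" is the grip in N (left out, the last holds). Time passes only in rows, so rows that repeat a pose let the fingers close, or fill a call up. It gives the time, the measured TCP pose, the force and the opening at its end, in the units of the state.
- robot.get_obs(): the state, without advancing time (a new reading comes with each control period).
- robot.read_camera(name): name is "side" or "top"; returns the picture (420x560x3 uint8, red, green, blue); there is no depth.
- robot.get_calibration(name): a dict with "mtx" (3x3 intrinsics, pixels), "camera_from_world" (4x4, takes a point from world to camera coordinates). Camera axes: x right, y down, z forward; pixel columns grow to the right and rows downward; lengths in m; the calibration is good to about 2 mm. A picture is of the moment at which its call begins. get_calibration takes no time and is no camera call.
- robot.hand_in(): hands the job in, once; it reports no verdict.
The state is a dict: "time_s": time; "qpos": joint angles; "dq": joint speeds; "joint_efforts": joint torques, N m; "ee_pos": TCP position; "orientation": TCP orientation; "force": force on the tool from outside, world axes, zero at the start; "moment": the same for the moment, N m; "gripper_width": finger opening in m.
Only numpy, scipy, OpenCV 4.12 (cv2) and the standard library are available. Lean on these libraries where they do the work, as an engineer would, in place of code of your own. Each camera call takes 0.05 s, during which the arm holds its last target. There are 200 camera calls.

## Working session

There is one attempt and no reset: what is moved stays moved. The work goes in short steps, Python scripts to look and compute and a tool call to move; the robot and the scene stay as the last step left them, time stands still between calls to the robot, and variables do not carry over. Pictures are saved under pics/ and viewed, about 8 in all and at most 12, crops included, and the job is handed in when it is done.

Besides the shell and the picture viewer there is one more tool, called in YAML: its name, and indented under it one key for each argument. jog_arm: Moves the arm, as the interface text tells. Its arguments: {"type":"object","properties":{"targets":{"type":"array"},"force":{"type":"number"}},"required":["targets"]}

```bash
mkdir -p pics; python3 - <<'E'
from rig import robot
import cv2,numpy as np
for n in ("side","top"):
    im=robot.read_camera(n); cv2.imwrite(f"pics/{n}0.png",im[:,:,::-1])
    c=robot.get_calibration(n); print(n,np.round(c["mtx"],1).tolist(),np.round(c["camera_from_world"],4).tolist())
print(robot.get_obs(),robot.tcp_to_tips)
E
```

```text
side [[435.0, 0.0, 286.3], [0.0, 435.0, 214.7], [0.0, 0.0, 1.0]] [[-0.9976, -0.0676, 0.0174, 0.5087], [-0.0517, 0.548, -0.8349, 0.1743], [0.0468, -0.8338, -0.5501, 0.8061], [0.0, 0.0, 0.0, 1.0]]
top [[386.0, 0.0, 283.6], [0.0, 386.0, 210.6], [0.0, 0.0, 1.0]] [[0.0061, -0.9999, -0.0132, -0.0773], [-0.9959, -0.0049, -0.0898, 0.5327], [0.0897, 0.0137, -0.9959, 0.8172], [0.0, 0.0, 0.0, 1.0]]
{'time_s': 0.1, 'qpos': array([ 1.27657953e+00,  3.53584455e-01,  1.63404669e+00, -1.27719234e-05,
        1.15520495e+00, -2.43972141e-03]), 'dq': array([ 0.00029413, -0.00102234, -0.00253105, -0.00152663, -0.0005809 ,
        0.00076696]), 'joint_efforts': array([ 1.42669345e-03, -6.06363773e+01, -3.42817032e+01,  1.84540231e-04,
        4.02670907e-03,  3.19374624e-05]), 'ee_pos': array([0.17969611, 0.59819467, 0.24963886]), 'orientation': array([ 1.45369005e-01,  9.89377312e-01, -6.15756208e-04, -8.61042002e-05]), 'force': array([0.04243822, 0.91241302, 0.7300789 ]), 'moment': array([-0.04741986,  0.04820674, -0.01485186]), 'gripper_width': 0.08534837391403212} 0.019
```

View pics/side0.png

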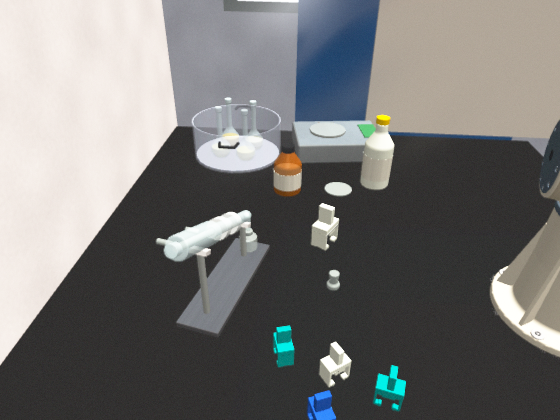

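View pics/top0.png

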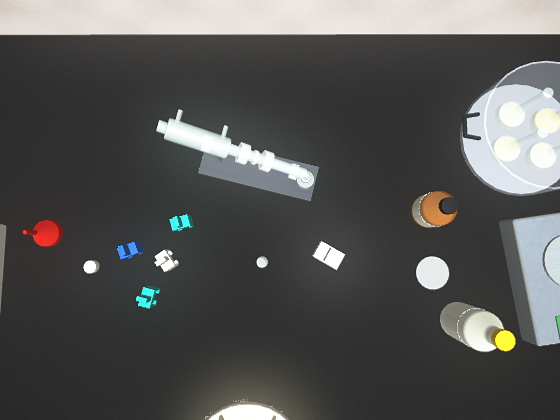

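Two white clips: top (166,260) / side (335,365), and top (329,255) / side (325,227). The first is closer to the side camera and still looks smaller, so it fits "smaller". The turquoise and blue ones are decoys. Next is an enlarged crop to confirm this.

```bash
cat > h.py <<'E'
from rig import robot
import cv2,numpy as np
from scipy.spatial.transform import Rotation as R
C={n:robot.get_calibration(n) for n in("side","top")}
def ray(n,p):
    T=C[n]["camera_from_world"];K=C[n]["mtx"]
    d=T[:3,:3].T@np.linalg.solve(K,[p[0],p[1],1.]);return -T[:3,:3].T@T[:3,3],d/np.linalg.norm(d)
def onz(n,p,z):
    o,d=ray(n,p);return o+d*(z-o[2])/d[2]
def tri(ps,pt):
    o1,d1=ray("side",ps);o2,d2=ray("top",pt)
    s=np.linalg.lstsq(np.c_[d1,-d2],o2-o1,rcond=None)[0];a=o1+d1*s[0];b=o2+d2*s[1]
    return (a+b)/2,np.linalg.norm(a-b)
def proj(n,P):
    T=C[n]["camera_from_world"];q=C[n]["mtx"]@(T[:3,:3]@np.asarray(P,float)+T[:3,3]);return q[:2]/q[2]
E
python3 - <<'E'
from h import *
t=cv2.imread("pics/top0.png");s=cv2.imread("pics/side0.png")
def crop(i,x,y,w,h,k): return cv2.resize(i[y:y+h,x:x+w],None,fx=k,fy=k,interpolation=cv2.INTER_CUBIC)
a=np.hstack([crop(t,140,235,50,50,6),crop(s,310,335,50,50,6),crop(t,304,230,33,50,6)])
b=np.hstack([crop(t,150,105,80,60,5),crop(t,230,125,80,60,5)])
W=800;f=lambda i:np.pad(i,((0,0),(0,W-i.shape[1]),(0,0)))
cv2.imwrite("pics/crop1.png",np.vstack([f(a[:,:800]),f(b)]))
for n,i,pt in(("top",t,(166,260)),("top",t,(329,255)),("side",s,(335,365)),("side",s,(325,227))):
    hsv=cv2.cvtColor(i,cv2.COLOR_BGR2HSV);m=((hsv[...,1]<50)&(hsv[...,2]>90)).astype(np.uint8)
    nl,L,st,ce=cv2.connectedComponentsWithStats(m)
    l=L[pt[1]-3:pt[1]+4,pt[0]-3:pt[0]+4].max();p=cv2.findNonZero((L==l).astype(np.uint8))
    print(n,st[l],ce[l],cv2.minAreaRect(p))
print(onz("top",(166,260),.039),onz("top",(329,255),.055),onz("side",(335,365),.03),onz("side",(325,227),.04))
E
```

```text
top [154 249  25  24 347] [165.50144092 260.25648415] ((165.30764770507812, 260.4615173339844), (20.52390480041504, 20.52390480041504), 56.30992889404297)
top [312 241  34  30 538] [328.28996283 255.01301115] ((328.16925048828125, 254.95384216308594), (29.272197723388672, 18.605209350585938), 29.744882583618164)
side [319 341  33  47 903] [334.52380952 364.37541528] ((332.80767822265625, 364.5384826660156), (37.45037841796875, 34.468379974365234), 52.12501525878906)
side [311 203  28  48 922] [324.55314534 226.77006508] ((324.8960266113281, 226.53961181640625), (26.169479370117188, 46.66724395751953), 5.710593223571777)
[0.42528309 0.17419646 0.039     ] [ 0.43842326 -0.16949642  0.055     ] [0.42436208 0.18213858 0.03      ] [ 0.43781456 -0.167315    0.04      ]
```

View pics/crop1.png

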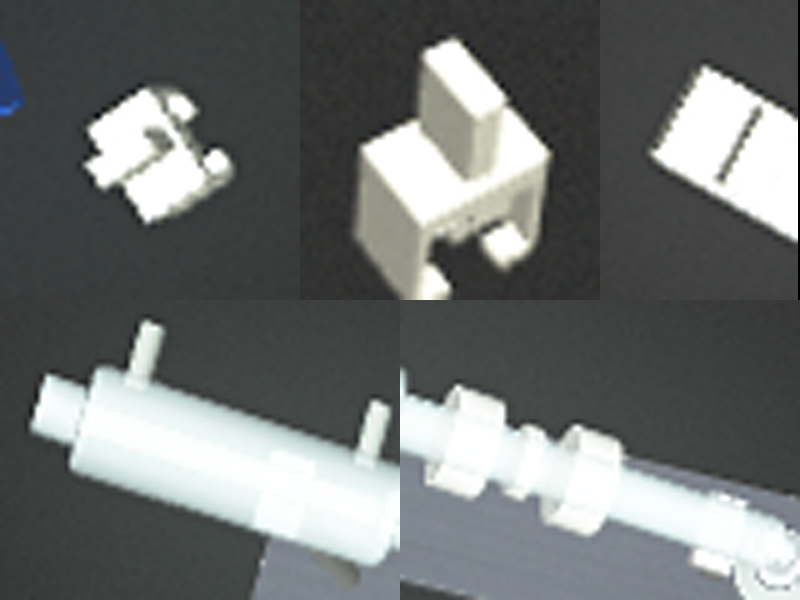

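The crop confirms it. The clip at top (166,260) is about 18.5 × 13 px across the crown and the other about 29 × 18.6 px, a ratio of about 1.5, so the left one is the small clip. Its tab is seen in the side view with its top at about (337,348). In the top view the joint has flanges at about (243,153) and (266,161) and a collar at about (255,157).

```bash
python3 - <<'E'
from h import *
t=cv2.imread("pics/top0.png")
# clip: crown corners (top crop scale 6), z=.039 ; tab top from side
q=[(88,130),(155,88),(205,175),(150,222)]
W=[onz("top",(140+a/6-.4,235+b/6-.4),.039) for a,b in q]
print("crown",np.round(W,4).tolist(),np.mean(W,0),"ctr(diag 1-3)")
e=W[3]-W[0];print("len y",np.linalg.norm(e),"ang y",np.arctan2(e[1],e[0]),"x",np.linalg.norm(W[1]-W[0]),np.arctan2(*(W[1]-W[0])[1::-1]))
for n,z in(((422,55),.067),((455,40),.067),((507,100),.067),((472,115),.067)): print("tabtop side",onz("side",(310+(n[0]-300)/6-.4,335+n[1]/6-.4),z))
# rig plate
g=t.astype(int)
hsv=cv2.cvtColor(t,cv2.COLOR_BGR2HSV)
print("px plate",t[190,260],t[205,330],t[150,195],"tube",t[165,280])
m=(t.max(2)>130).astype(np.uint8)
pts=[];
for c in list(range(187,217,3))+list(range(275,288,2)):
    r=np.where(m[100:200,c])[0]+100
    pts.append((c,(r.min()+r.max())/2));print(c,r.min(),r.max(),end="; ")
l=cv2.fitLine(np.float32(pts),cv2.DIST_HUBER,0,.01,.01).ravel();print("\nline",l)
pl=((t.max(2)>75)&(t.max(2)<130)).astype(np.uint8)
bot=[(c,np.where(pl[150:215,c])[0].max()+150) for c in range(215,305,5)];print(bot)
right=[(np.where(pl[r,280:335])[0].max()+280,r) for r in range(170,198,3)];print(right)
E
```

```text
crown [[0.433, 0.1995, 0.039], [0.4479, 0.1762, 0.039], [0.4175, 0.1574, 0.039], [0.4009, 0.1764, 0.039]] [0.42482352 0.17735295 0.039     ] ctr(diag 1-3)
len y 0.03955442054728192 ang y -2.51689355962109 x 0.027695978227727944 -1.000953267921563
tabtop side [0.43455169 0.17386853 0.067     ]
tabtop side [0.42628224 0.16849872 0.067     ]
tabtop side [0.41415665 0.18592247 0.067     ]
tabtop side [0.4227918  0.19110026 0.067     ]
px plate [66 67 63] [60 62 58] [70 70 64] tube [253 253 248]
187 124 146; 190 125 147; 193 126 148; 196 127 149; 199 128 172; 202 129 173; 205 130 174; 208 131 174; 211 132 175; 214 133 176; 275 156 191; 277 157 192; 279 157 192; 281 158 193; 283 158 193; 285 159 194; 287 159 194; 
line [  0.9507748    0.30988264 244.25056    163.40898   ]
[(215, np.int64(177)), (220, np.int64(178)), (225, np.int64(180)), (230, np.int64(181)), (235, np.int64(182)), (240, np.int64(183)), (245, np.int64(185)), (250, np.int64(186)), (255, np.int64(187)), (260, np.int64(189)), (265, np.int64(190)), (270, np.int64(191)), (275, np.int64(192)), (280, np.int64(193)), (285, np.int64(195)), (290, np.int64(196)), (295, np.int64(197)), (300, np.int64(198))]Traceback (most recent call last):
  File "<stdin>", line 21, in <module>
    return umr_maximum(a, axis, None, out, keepdims, initial, where)
ValueError: zero-size array to reduction operation maximum which has no identity
```

```bash
python3 - <<'E'
from h import *
t=cv2.imread("pics/top0.png");s=cv2.imread("pics/side0.png")
m=t.max(2)>170
pts=[]
for c in list(range(187,216,3))+list(range(275,286,2)):
    r=np.where(m[100:200,c])[0]+100
    pts.append((c,(r.min()+r.max())/2));print(c,r.min(),r.max(),end="; ")
l=cv2.fitLine(np.float32(pts),cv2.DIST_HUBER,0,.01,.01).ravel();print("\nline",l)
# plate bottom + right edge: mask 90..150
g=t.max(2);print([int(v) for v in g[160:205,312]]);print(g[185,295:325].tolist())
b=t.max(2);
bot=[];
for c in range(215,305,5):
    col=b[150:215,c].astype(int);i=np.argmin(np.diff(col)[25:])+25 if 0 else np.where(col>90)[0].max();bot.append((c,150+i+.5))
lb=cv2.fitLine(np.float32(bot),cv2.DIST_HUBER,0,.01,.01).ravel();print("bot",lb)
def crop(i,x,y,w,h,k): return cv2.resize(i[y:y+h,x:x+w],None,fx=k,fy=k,interpolation=cv2.INTER_CUBIC)
cv2.imwrite("pics/crop2.png",np.vstack([crop(s,150,200,130,65,6)[:,:780],np.hstack([crop(t,190,140,70,65,3),crop(t,290,150,50,65,3),crop(t,230,135,60,65,3),np.zeros((195,240,3),np.uint8)])]))
E
```

```text
187 124 145; 190 125 146; 193 126 147; 196 127 148; 199 128 168; 202 129 157; 205 130 152; 208 131 152; 211 133 153; 214 134 154; 275 159 169; 277 159 170; 279 160 170; 281 161 171; 283 161 172; 285 162 172; 
line [  0.9491295    0.31488594 241.7        152.85      ]
[65, 62, 64, 63, 56, 147, 143, 139, 138, 138, 140, 139, 135, 141, 179, 228, 229, 227, 228, 231, 233, 236, 240, 253, 171, 136, 133, 135, 139, 141, 140, 147, 110, 88, 65, 69, 65, 61, 61, 61, 62, 62, 62, 64, 61]
[139, 138, 142, 150, 165, 251, 244, 242, 242, 242, 242, 242, 242, 242, 243, 252, 208, 136, 143, 90, 63, 61, 63, 63, 63, 63, 61, 60, 62, 59]
bot [9.7008109e-01 2.4278103e-01 2.5450000e+02 1.8710001e+02]
```

View pics/crop2.png

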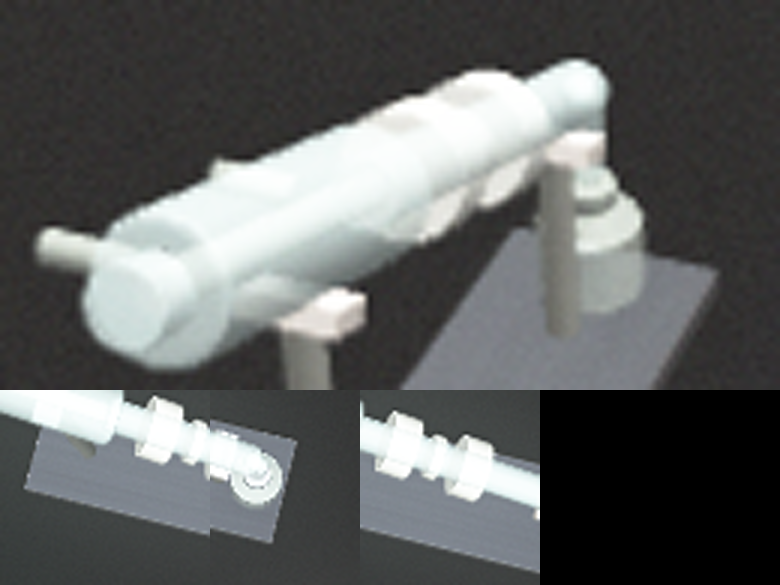

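```bash
python3 - <<'E'
from h import *
A=onz("top",(198,173),.012);B=onz("top",(310.3,200.4),.012);D=onz("top",(318.3,166.4),.012)
print(A,B,D,np.linalg.norm(B-A),np.linalg.norm(D-B))
u=(A-B)/np.linalg.norm(A-B);w=D-B;w-=u*(w@u);w/=np.linalg.norm(w)
L=(A+B)/2+.04*w;L[2]=.135;psi=np.arctan2(u[1],u[0]);print("rigO",L,"psi",psi)
X=np.array([np.cos(psi)*np.cos(.38),np.sin(psi)*np.cos(.38),np.sin(.38)])
print("proj mid top",proj("top",L),"side",proj("side",L))
for a in(-.1,0,.1,.17,.187): print(a,"top",proj("top",L+X*a),"side",proj("side",L+X*a), "axis row top", 152.85+.314886/.94913*(proj("top",L+X*a)[0]-241.7))
print("upper end",tri((170.5,250.5),(159,126)),"elbow",tri((247,214.3),(307,175)))
# joint along x
for n,p in(("flU",(243.4,153.4)),("col",(254.8,157.2)),("flL",(266.4,161))):
    aa=np.linspace(-.08,.08,1601);P=[np.linalg.norm(proj("top",L+X*a)-p) for a in aa];i=np.argmin(P);print(n,aa[i],P[i])
E
```

```text
[0.61756737 0.11744158 0.012     ] [ 0.55710288 -0.13320858  0.012     ] [ 0.63342891 -0.1510274   0.012     ] 0.25783997464731023 0.07837839833288592
rigO [ 0.62621973 -0.01726366  0.135     ] psi 1.3340881091656869
proj mid top [253.24572834 156.77705671] side [223.23166999 225.83476623]
-0.1 top [299.85427619 171.85211909] side [243.67866371 215.94120252] axis row top 172.14342388417782
0 top [253.24572834 156.77705671] side [223.23166999 225.83476623] axis row top 156.68044284267063
0.1 top [202.17479527 140.25868106] side [197.09964636 238.47911112] axis row top 139.73700850458013
0.17 top [163.41494654 127.72220086] side [174.01810493 249.64743757] axis row top 126.87793364203023
0.187 top [153.59276961 124.54531729] side [167.6413419  252.73292349] axis row top 123.61930099286289
upper end (array([0.66553769, 0.14298896, 0.20157228]), np.float64(0.0005851718092827264)) elbow (array([ 0.59956782, -0.12207217,  0.09252638]), np.float64(0.0009068144083475615))
flU 0.020100000000000007 0.183889894146993
col -0.0030999999999999917 0.07939770052312495
flL -0.027299999999999998 0.030355690840139723
```

```bash
cat >> h.py <<'E'
CL=np.array([.4246,.1785,.012]); CX=-.97
psi=1.332
J0=np.array([.62622,-.01726,.135])
c,s=np.cos(.38),np.sin(.38)
X=np.array([np.cos(psi)*c,np.sin(psi)*c,s]);Y=np.array([-np.sin(psi),np.cos(psi),0]);Z=np.cross(X,Y)
RT=np.c_[X,-Y,-Z]
def down(a): # tool down, tool x at angle a
    x=np.array([np.cos(a),np.sin(a),0]);z=np.array([0,0,-1.]);return np.c_[x,np.cross(z,x),z]
def go(P,Rt):
    o=robot.get_obs();R0=R.from_quat(o["orientation"]).as_matrix()
    print("shift",np.round(R0.T@(np.asarray(P)-o["ee_pos"])/.3,4),"turn",np.round(R.from_matrix(R0.T@Rt).as_rotvec()/1.5,4),"t",o["time_s"])
def clip_err():
    o=robot.get_obs();R0=R.from_quat(o["orientation"]).as_matrix()
    tip=o["ee_pos"]+.019*R0[:,2];d=RT.T@R0
    print("tip rel line_mid x,y,z mm",np.round(np.c_[X,Y,Z].T@(tip-J0)*1000,2),"rot err",np.round(R.from_matrix(RT.T@R0).as_rotvec(),3),"F line",np.round(np.c_[X,Y,Z].T@o["force"],2),"w",round(o["gripper_width"]*1000,1),"t",round(o["time_s"],2))
E
python3 - <<'E'
from h import *
for a in(CX+np.pi,): go([CL[0],CL[1],.16],down(a)); go([.3,.4,.2],down(a))
E
```

```text
shift [-1.1843 -1.1047  0.3002] turn [-8.000e-04  3.000e-04  4.522e-01] t 0.1
shift [-0.5741 -0.5172  0.1661] turn [-8.000e-04  3.000e-04  4.522e-01] t 0.1
```

jog_arm:
  targets:
    - [[-0.2,-0.18,0.05,0,0,0.1,50],[-0.4,-0.36,0.1,0,0,0.2,50],[-0.6,-0.55,0.15,0,0,0.3,50],[-0.8,-0.74,0.2,0,0,0.4,50],[-0.95,-0.88,0.24,0,0,0.452,50]]

```text
time_s: 0.72
ee_pos: [0.3364, 0.3321, 0.1928]
orientation: [0.468, 0.884, -0.001, 0.0]
force: [1.4, -0.1, 0.6]
gripper_width: 0.0498
```

```bash
python3 -c "
from h import *
go([CL[0],CL[1],.13],down(CX+np.pi))"
```

```text
shift [-0.5887 -0.0449  0.21  ] turn [-0.0005  0.0005 -0.002 ] t 0.725
```

jog_arm:
  targets:
    - [[-0.2,-0.015,0.07,0,0,0,45],[-0.4,-0.03,0.14,0,0,0,45],[-0.589,-0.045,0.2,0,0,0,45],[-0.589,-0.045,0.21,0,0,0,45],[-0.589,-0.045,0.21,0,0,0,45]]

```text
time_s: 1.35
ee_pos: [0.4244, 0.1782, 0.1297]
orientation: [0.468, 0.884, -0.001, -0.0]
force: [-0.2, -0.5, 0.2]
gripper_width: 0.0454
```

```bash
python3 - <<'E'
from h import *
go([CL[0],CL[1],.06],down(CX+np.pi))
o=robot.get_obs();print(o["ee_pos"],o["force"])
t=robot.read_camera("top")[:,:,::-1];s=robot.read_camera("side")[:,:,::-1]
f=lambda i,x,y:cv2.resize(i[y:y+100,x:x+100],None,fx=4,fy=4,interpolation=cv2.INTER_CUBIC)
cv2.imwrite("pics/hover.png",np.hstack([f(t,115,210),f(s,285,290)]))
E
```

```text
shift [0.0005 0.0015 0.2323] turn [-0.0011  0.0003 -0.0029] t 1.35
[0.42439216 0.1782113  0.12968976] [-0.16934695 -0.5238264   0.20723634]
```

View pics/hover.png

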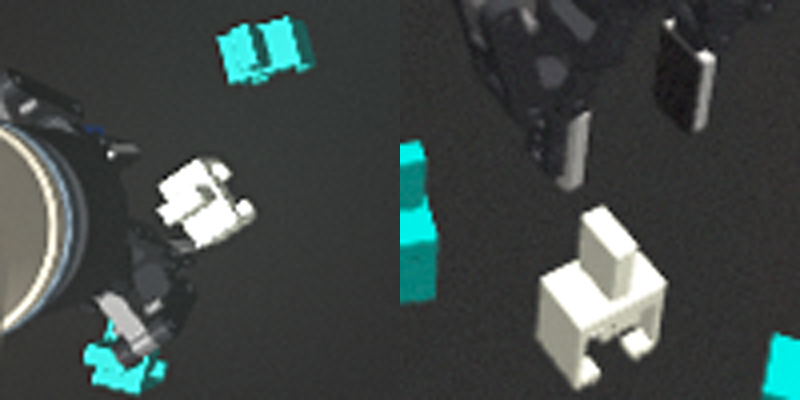

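The hover view shows the pads straddling the white clip's tab, side crop at about (608,250), with the jaws parallel to its thickness. I go down with a narrow opening and close.

jog_arm:
  targets:
    - [[0,0.001,0.1,0,0,0,22],[0,0.001,0.15,0,0,0,22],[0,0.001,0.2,0,0,0,22],[0,0.001,0.23,0,0,0,22],[0,0.001,0.234,0,0,0,22]]

```text
time_s: 2.08
ee_pos: [0.4243, 0.1795, 0.0596]
orientation: [0.467, 0.884, -0.001, -0.0]
force: [0.1, -0.0, 0.5]
gripper_width: 0.0219
```

jog_arm:
  targets:
    - [[0,0,0,0,0,0,5],[0,0,0,0,0,0,5],[0,0,0,0,0,0,5],[0,0,0,0,0,0,5],[0,0,0,0,0,0,5]]
  force: 40

```text
time_s: 2.7
ee_pos: [0.4246, 0.1795, 0.0598]
orientation: [0.467, 0.884, -0.001, 0.0]
force: [-0.2, -0.7, 2.6]
gripper_width: 0.0091
```

```bash
cat >> h.py <<'E'
def hov(x,z,y=0.): return J0+X*x+Y*y+Z*(z+.019)
E
python3 - <<'E'
from h import *
print(hov(-.0033,.08)); go([.5,-.02,.29],RT)
E
```

```text
[ 0.61680935 -0.05591674  0.22571376]
shift [-0.6915 -0.168  -0.7667] turn [-0.1064  0.2389  0.5516] t 2.7
```

jog_arm:
  targets:
    - [[0,0,-0.05,0,0,0,5],[0,0,-0.2,0,0,0,5],[0,0,-0.4,0,0,0,5],[0,0,-0.6,0,0,0,5],[0,0,-0.7,0,0,0,5]]
  force: 100

```text
time_s: 3.32
ee_pos: [0.4253, 0.1801, 0.2742]
orientation: [0.467, 0.884, 0.001, 0.002]
force: [0.4, 0.0, -0.8]
gripper_width: 0.008
```

```bash
python3 - <<'E'
from h import *
print(robot.get_obs()["force"]); go([.5,-.02,.28],RT)
E
```

```text
[ 0.35079399  0.02019594 -0.81809903]
shift [-0.6911 -0.1705 -0.0189] turn [-0.1031  0.2381  0.5523] t 3.325
```

jog_arm:
  targets:
    - [[-0.14,-0.034,-0.004,-0.02,0.048,0.11,5],[-0.28,-0.068,-0.008,-0.041,0.095,0.22,5],[-0.42,-0.1,-0.012,-0.062,0.143,0.331,5],[-0.56,-0.136,-0.015,-0.082,0.19,0.442,5],[-0.69,-0.17,-0.019,-0.103,0.238,0.552,5]]

```text
time_s: 3.95
ee_pos: [0.5003, -0.0212, 0.2813]
orientation: [0.773, 0.605, 0.15, -0.117]
force: [1.1, 0.1, 0.2]
gripper_width: 0.008
```

```bash
python3 - <<'E'
from h import *
clip_err(); go(hov(-.0033,.08),RT)
E
```

```text
tip rel line_mid x,y,z mm [ 23.13 121.42 129.36] rot err [-0.002  0.002  0.004] F line [ 0.37 -1.04  0.09] w 8.0 t 3.95
shift [-0.0866  0.4049  0.1652] turn [ 0.0015 -0.0016 -0.0029] t 3.95
```

jog_arm:
  targets:
    - [[-0.03,0.13,0.03,0,0,0,5],[-0.06,0.27,0.08,0,0,0,5],[-0.087,0.405,0.13,0.001,-0.001,-0.003,5],[-0.087,0.405,0.165,0.001,-0.001,-0.003,5],[-0.087,0.405,0.165,0.001,-0.001,-0.003,5]]

```text
time_s: 4.58
ee_pos: [0.6155, -0.0554, 0.2253]
orientation: [0.772, 0.607, 0.148, -0.118]
force: [0.1, 0.4, 0.2]
gripper_width: 0.0086
```

```bash
python3 - <<'E'
from h import *
clip_err()
t=robot.read_camera("top")[:,:,::-1];s=robot.read_camera("side")[:,:,::-1]
cv2.imwrite("pics/t1.png",t);cv2.imwrite("pics/s1.png",s)
f=lambda i,x,y:cv2.resize(i[y:y+100,x:x+100],None,fx=4,fy=4,interpolation=cv2.INTER_CUBIC)
cv2.imwrite("pics/hov2.png",np.hstack([f(t,205,105),f(s,175,160)]))
for n in("top","side"):
    for x,z in((-3.3,53),(-3.3,67),(9.7,53),(-16.3,53)):
        for y in(-20,20): print(n,x,y,z,np.round(4*(proj(n,J0+X*x/1e3+Y*y/1e3+Z*(z+27)/1e3)-((205,105)if n=="top" else(175,160))),1),end=";")
E
```

```text
tip rel line_mid x,y,z mm [-3.26  1.4  79.56] rot err [ 0.002  0.001 -0.   ] F line [0.48 0.01 0.06] w 8.6 t 4.58
top -3.3 -20 53 [262.4 142. ];top -3.3 20 53 [239.6 230.6];top -3.3 -20 67 [272.9 136.6];top -3.3 20 67 [249.6 226.9];top 9.7 -20 53 [234.6 132.4];top 9.7 20 53 [211.5 221.5];top -16.3 -20 53 [289.8 151.5];top -16.3 20 53 [267.3 239.6];side -3.3 -20 53 [171.9  78.5];side -3.3 20 53 [256.1  93.3];side -3.3 -20 67 [174.9  47.1];side -3.3 20 67 [259.5  61.5];side 9.7 -20 53 [159.3  81.4];side 9.7 20 53 [244.7  96.5];side -16.3 -20 53 [184.2  75.7];side -16.3 20 53 [267.2  90.2];
```

View pics/hov2.png

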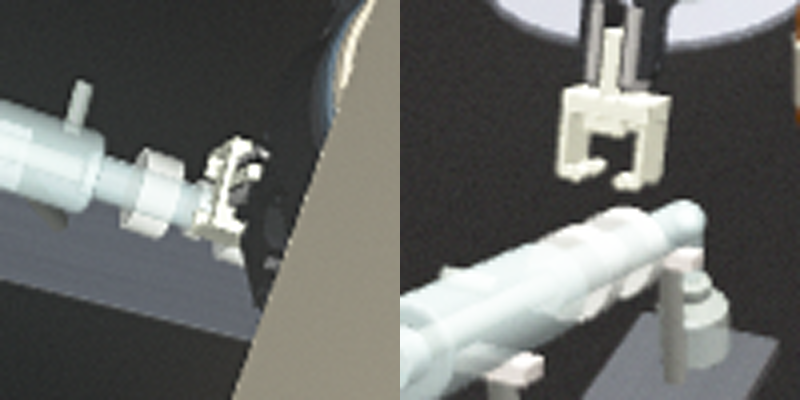

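The top and side views show the clip hanging square in the jaws above the joint, with side crown corners within about a pixel or two of the prediction. I fix the 1.4 mm in y and approach.

jog_arm:
  targets:
    - [[0,0.0047,0.02,0,0,0,5],[0,0.0047,0.04,0,0,0,5],[0,0.0047,0.055,0,0,0,5],[0,0.0047,0.065,0,0,0,5],[0,0.0047,0.065,0,0,0,5]]
  force: 120

```text
time_s: 5.3
ee_pos: [0.6189, -0.0488, 0.2081]
orientation: [0.772, 0.607, 0.149, -0.117]
force: [-0.5, 0.1, -0.2]
gripper_width: 0.0077
```

```bash
python3 -c "
from h import *
clip_err()"
```

```text
tip rel line_mid x,y,z mm [-2.94 -0.35 60.91] rot err [ 0.     0.001 -0.001] F line [-0.15  0.51 -0.19] w 7.7 t 5.3
```

jog_arm:
  targets:
    - [[0,0,0.005,0,0,0,5],[0,0,0.011,0,0,0,5],[0,0,0.017,0,0,0,5],[0,0,0.023,0,0,0,5],[0,0,0.023,0,0,0,5]]

```text
time_s: 5.92
ee_pos: [0.6194, -0.0462, 0.2015]
orientation: [0.772, 0.607, 0.149, -0.117]
force: [0.6, -0.2, 0.7]
gripper_width: 0.0079
```

```bash
python3 -c "
from h import *
clip_err()"
```

```text
tip rel line_mid x,y,z mm [-2.93 -0.25 53.82] rot err [ 0.     0.001 -0.001] F line [ 0.27 -0.62  0.68] w 7.9 t 5.92
```

jog_arm:
  targets:
    - [[0,0,0.005,0,0,0,5],[0,0,0.01,0,0,0,5],[0,0,0.015,0,0,0,5],[0,0,0.02,0,0,0,5],[0,0,0.02,0,0,0,5]]

```text
time_s: 6.55
ee_pos: [0.6196, -0.0439, 0.1958]
orientation: [0.772, 0.607, 0.149, -0.117]
force: [-2.7, 0.0, 1.9]
gripper_width: 0.0082
```

```bash
python3 -c "
from h import *
clip_err()"
```

```text
tip rel line_mid x,y,z mm [-2.9   0.13 47.66] rot err [ 0.001  0.001 -0.   ] F line [0.12 2.63 1.96] w 8.2 t 6.55
```

jog_arm:
  targets:
    - [[0,-0.003,0,0,0,0,5],[0,-0.003,0.004,0,0,0,5],[0,-0.003,0.007,0,0,0,5],[0,-0.003,0.01,0,0,0,5],[0,-0.003,0.01,0,0,0,5]]

```text
time_s: 7.18
ee_pos: [0.6195, -0.0429, 0.1937]
orientation: [0.772, 0.607, 0.149, -0.117]
force: [-1.0, -1.6, 6.0]
gripper_width: 0.0077
```

```bash
python3 -c "
from h import *
clip_err();print(robot.get_obs()['moment'])"
```

```text
tip rel line_mid x,y,z mm [-2.8   0.49 45.28] rot err [-0.     0.001 -0.001] F line [0.57 0.59 6.23] w 7.7 t 7.17
[-0.1086776   0.34123336  0.07356734]
```

jog_arm:
  targets:
    - [[0,0,0.004,0,0,0,5],[0,0,0.008,0,0,0,5],[0,0,0.012,0,0,0,5],[0,0,0.015,0,0,0,5],[0,0,0.015,0,0,0,5]]

```text
time_s: 7.8
ee_pos: [0.6199, -0.0413, 0.1895]
orientation: [0.772, 0.607, 0.149, -0.117]
force: [-2.2, -0.8, 3.6]
gripper_width: 0.0075
```

```bash
python3 -c "
from h import *
clip_err();print(robot.get_obs()['moment'])"
```

```text
tip rel line_mid x,y,z mm [-2.81  0.41 40.85] rot err [-0.     0.001 -0.001] F line [0.14 1.91 3.8 ] w 7.5 t 7.8
[-0.16647749  0.38880207  0.10003735]
```

jog_arm:
  targets:
    - [[0,-0.001,0.004,0,0,0,5],[0,-0.001,0.008,0,0,0,5],[0,-0.001,0.012,0,0,0,5],[0,-0.001,0.015,0,0,0,5],[0,-0.001,0.015,0,0,0,5]]

```text
time_s: 8.43
ee_pos: [0.6199, -0.0394, 0.1849]
orientation: [0.772, 0.607, 0.149, -0.117]
force: [0.2, 0.7, -2.2]
gripper_width: 0.0077
```

```bash
python3 -c "
from h import *
clip_err();print(robot.get_obs()['moment'])"
```

```text
tip rel line_mid x,y,z mm [-2.84  0.87 35.87] rot err [ 0.     0.001 -0.001] F line [-0.1  -0.02 -2.34] w 7.7 t 8.43
[-0.21702313  0.05660338 -0.04307753]
```

jog_arm:
  targets:
    - [[0,0,0.005,0,0,0,5],[0,0,0.01,0,0,0,5],[0,0,0.015,0,0,0,5],[0,0,0.02,0,0,0,5],[0,0,0.02,0,0,0,5]]

```text
time_s: 9.05
ee_pos: [0.6204, -0.0375, 0.1799]
orientation: [0.772, 0.607, 0.149, -0.117]
force: [-2.1, -1.4, 5.4]
gripper_width: 0.008
```

```bash
python3 -c "
from h import *
clip_err();print(robot.get_obs()['moment'])"
```

```text
tip rel line_mid x,y,z mm [-2.82  0.85 30.52] rot err [-0.     0.001 -0.001] F line [0.28 1.75 5.71] w 8.0 t 9.05
[-0.18924727  0.47508176  0.18036429]
```

jog_arm:
  targets:
    - [[0,0,0.003,0,0,0,5],[0,0,0.006,0,0,0,5],[0,0,0.008,0,0,0,5],[0,0,0.01,0,0,0,5],[0,0,0.01,0,0,0,5]]

```text
time_s: 9.68
ee_pos: [0.6206, -0.0374, 0.1797]
orientation: [0.771, 0.607, 0.149, -0.116]
force: [-12.0, -8.2, 23.1]
gripper_width: 0.008
```

```bash
python3 -c "
from h import *
clip_err();print(robot.get_obs()['moment'])"
```

```text
tip rel line_mid x,y,z mm [-2.77  0.66 30.24] rot err [-0.001  0.001 -0.002] F line [-1.43  9.73 25.43] w 8.0 t 9.68
[-0.08414943  1.78521339  0.6466145 ]
```

jog_arm:
  targets:
    - [[0,-0.002,0.0,0,0,0,5],[0,-0.003,0.003,0,0,0,5],[0,-0.004,0.006,0,0,0,5],[0,-0.004,0.008,0,0,0,5],[0,-0.004,0.008,0,0,0,5]]

```text
time_s: 10.3
ee_pos: [0.6204, -0.0372, 0.1798]
orientation: [0.771, 0.608, 0.15, -0.115]
force: [-8.4, -8.0, 22.5]
gripper_width: 0.0079
```

```bash
python3 - <<'E'
from h import *
clip_err()
t=robot.read_camera("top")[:,:,::-1];s=robot.read_camera("side")[:,:,::-1]
f=lambda i,x,y:cv2.resize(i[y:y+80,x:x+80],None,fx=5,fy=5,interpolation=cv2.INTER_CUBIC)
cv2.imwrite("pics/in.png",np.hstack([f(t,210,120),f(s,185,180)]))
E
```

```text
tip rel line_mid x,y,z mm [-2.66  0.91 30.26] rot err [-0.003  0.    -0.003] F line [-0.68  6.3  24.55] w 7.9 t 10.3
```

View pics/in.png

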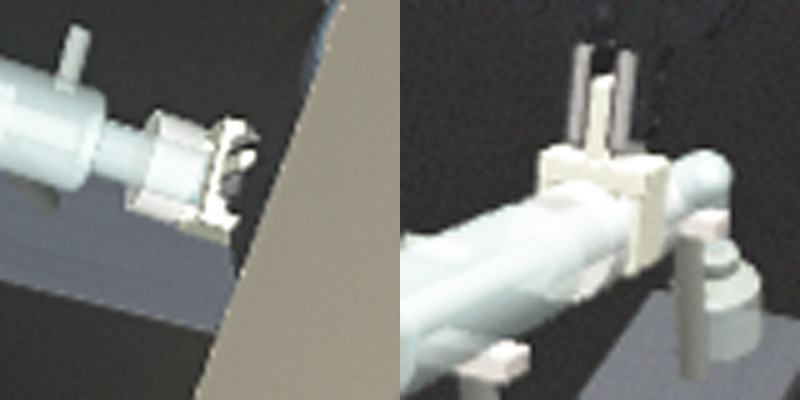

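The views show the clip seated over the collar with arms either side of the tube, and a gap of about 2 mm between fingertips and crown. A hard stop came at 25 N after the snap. I unload, open the jaws, then press the crown once with the fingertips to confirm it is home.

jog_arm:
  targets:
    - [[0,0,-0.004,0,0,0,5],[0,0,-0.004,0,0,0,14],[0,0,-0.004,0,0,0,14],[0,0,-0.004,0,0,0,14],[0,0,-0.004,0,0,0,14]]
  force: 40

```text
time_s: 11.02
ee_pos: [0.6202, -0.0375, 0.1807]
orientation: [0.771, 0.608, 0.15, -0.115]
force: [-1.6, -0.4, -0.2]
gripper_width: 0.014
```

```bash
python3 -c "
from h import *
clip_err()"
```

```text
tip rel line_mid x,y,z mm [-2.65  0.96 31.26] rot err [-0.003  0.    -0.003] F line [-0.78  1.48  0.05] w 14.0 t 11.03
```

jog_arm:
  targets:
    - [[0,0,0.003,0,0,0,14],[0,0,0.006,0,0,0,14],[0,0,0.009,0,0,0,14],[0,0,0.012,0,0,0,14],[0,0,0.012,0,0,0,14]]

```text
time_s: 11.65
ee_pos: [0.6204, -0.0365, 0.1783]
orientation: [0.771, 0.608, 0.15, -0.115]
force: [-5.3, -2.5, 10.5]
gripper_width: 0.014
```

```bash
python3 -c "
from h import *
clip_err()"
```

```text
tip rel line_mid x,y,z mm [-2.59  1.01 28.69] rot err [-0.003  0.    -0.004] F line [ 0.46  4.54 11.13] w 14.0 t 11.65
```

jog_arm:
  targets:
    - [[0,-0.002,0.002,0,0,0,14],[0,-0.003,0.004,0,0,0,14],[0,-0.003,0.006,0,0,0,14],[0,-0.003,0.008,0,0,0,14],[0,-0.003,0.008,0,0,0,14]]

```text
time_s: 12.28
ee_pos: [0.6203, -0.0364, 0.1782]
orientation: [0.771, 0.608, 0.15, -0.114]
force: [-6.7, -7.8, 18.8]
gripper_width: 0.0142
```

```bash
python3 -c "
from h import *
clip_err()"
```

```text
tip rel line_mid x,y,z mm [-2.56  1.08 28.51] rot err [-0.005 -0.    -0.005] F line [-1.56  4.66 20.82] w 14.2 t 12.28
```

jog_arm:
  targets:
    - [[0,0,-0.01,0,0,0,26],[0,0,-0.02,0,0,0,26],[0,0,-0.05,0,0,0,26],[0,0,-0.12,0,0,0,26],[0,0,-0.25,0,0,0,26]]

```text
time_s: 12.9
ee_pos: [0.6124, -0.0631, 0.2474]
orientation: [0.771, 0.608, 0.149, -0.116]
force: [0.1, 0.3, 0.3]
gripper_width: 0.0259
```

jog_arm:
  targets:
    - [[-0.1,-0.15,-0.1,0,0,0,26],[-0.2,-0.3,-0.15,0,0,0,26],[-0.3,-0.45,-0.15,0,0,0,26],[-0.4,-0.6,-0.15,0,0,0,26],[-0.4,-0.6,-0.15,0,0,0,26]]

```text
time_s: 13.52
ee_pos: [0.4045, -0.1459, 0.2435]
orientation: [0.772, 0.607, 0.149, -0.116]
force: [1.4, 0.3, 1.0]
gripper_width: 0.0259
```

```bash
python3 - <<'E'
from h import *
clip_err()
t=robot.read_camera("top")[:,:,::-1];s=robot.read_camera("side")[:,:,::-1]
cv2.imwrite("pics/t9.png",t);cv2.imwrite("pics/s9.png",s)
f=lambda i,x,y:cv2.resize(i[y:y+80,x:x+80],None,fx=5,fy=5,interpolation=cv2.INTER_CUBIC)
cv2.imwrite("pics/end.png",np.hstack([f(t,210,120),f(s,185,180)]))
for n,o in(("top",(210,120)),("side",(185,180))):
    for x,y,z in((-14,0,55),(8,0,55),(-16,-20,27),(-16,20,27),(10,-20,27),(10,20,27)):print(n,x,y,z,np.round(5*(proj(n,J0+X*x/1e3+Y*y/1e3+Z*z/1e3)-o)))
E
```

```text
tip rel line_mid x,y,z mm [-124.56  184.97  147.6 ] rot err [-0.001  0.    -0.001] F line [ 0.9  -1.26  0.68] w 25.9 t 13.53
top -14 0 55 [295. 177.]
top 8 0 55 [238. 158.]
top -16 -20 27 [289. 137.]
top -16 20 27 [263. 239.]
top 10 -20 27 [224. 115.]
top 10 20 27 [197. 218.]
side -14 0 55 [222.  73.]
side 8 0 55 [197.  81.]
side -16 -20 27 [166. 139.]
side -16 20 27 [268. 158.]
side 10 -20 27 [135. 150.]
side 10 20 27 [240. 171.]
```

View pics/end.png

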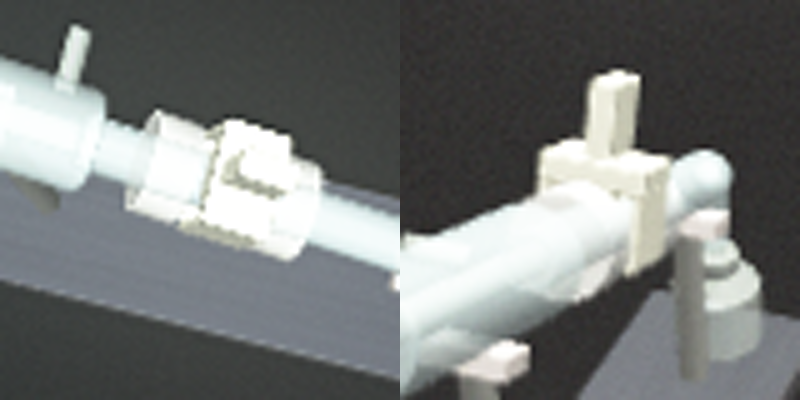

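View pics/t9.png

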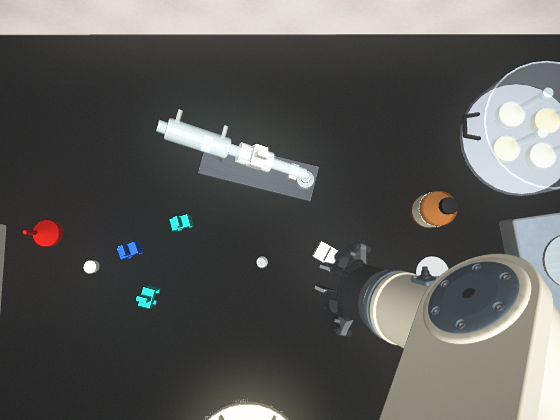

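The end views match a clip fully home: the predicted crown corners at 27 mm fall on the seen ones within 1–2 px in both views, and it sits square between the flanges. The large clip (325,253), stopper (262,262) and amber bottle (437,209) are unmoved, and the arm is clear.

```bash
python3 -c "
from h import *
o=robot.get_obs();print(o['force'],abs(o['dq']).max());print(robot.hand_in())"
```

```text
[0.45217437 0.33300342 0.42833862] 0.024294558561897207
the job is handed in; nothing more can be done
None
```

The smaller white clip is on the joint over the middle collar, square to the tube and fully home as far as I can check. I let go and handed the job in at about 13.5 s.

- **Finding the place:** the pictures put the middle of the joint about 3 mm down the slope from line_mid. I lowered the clip there in small steps, checking the force after each. It went past the height where it would have jammed, with no resistance, so I did not need to search along the tube.
- **Pushing it on:** the lips met the tube, the force rose to about 6 N, turned slightly negative as the arms snapped past, then ended on a hard stop. The most I read was about 25 N.
- **Check by touch:** after opening the jaws I pressed the crown again with the fingertips. It moved only 0.2 mm as the force rose from 11 to 21 N.
- **Check by sight:** the crown's corners match the fully home position to within 1–2 pixels in both views. The larger clip, stopper and amber bottle look unmoved, and the arm was clear of everything.

**Readings that disagreed:**
- The snap force I read was lower than the 10 to 25 N stated. I only read it at the end of each step, so the peak may have fallen between readings.
- The crown's height by touch came out about 1.5 mm above nominal, which is within the camera calibration error.
- There was a sideways force of 5 to 10 N at the stop, which went away when I released the clip.

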